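Tip the dried lime out of the spice carousel

TASK

Get the dried lime out of the tilting spice carousel and into the white cup that stands under its spout: turn the knob until the compartment with the lime stands at the spout, then lift the rear handle to tip the carousel forward so that the lime rolls into the cup, and lower the carousel gently back down, level on its stand. Touch none of the spices, let the other three stay in the carousel, and leave everything else standing where it is.

Things in the scene. Friction and masses are not known exactly. Their poses are not given: they have to be found in the camera images.
- stand: Carousel's bamboo stand, fixed, 200 x 162 mm, 102 mm high. Origin on the table under the wheel's axis when level; spout towards the stand's -x, rear handle on its +x side, z up. It carries a round steel tray on a front hinge along its y; in the tray turns a wheel of five compartments. Level, the tray's wall is 198 mm across, its rim 161 mm up; its one opening, 66 mm, is at the spout.
- tray (a joint): Tipping of the tray about the front hinge, rad: 0 level, resting on the stand by its weight; grows as the rear handle is lifted and the spout goes down; stop at 0.85. Tray and wheel weigh about 0.9 kg together; nothing holds the tray up or slows its fall when let go. A lime at the spout has rolled out by 0.75.
- wheel (a joint): Turn of the wheel in the tray, rad, positive anticlockwise from above; free either way to 6.2, light friction (0.05 N m), no clicks. Five equal open-topped compartments of 72 deg, from 14 to 92 mm from the axis, dividers' tops 40 mm above the wheel's underside (153 mm above the table). At 0 one compartment is centred on the spout (stand's -x).
- knob (a point): Point on the wheel's axis, half way up the knob: a dark round wooden knob, 44 mm diameter, 32 mm high (underside 171 mm, top 203 mm above the table when level), that turns the wheel; free all round above the dividers.
- hinge (a point): Centre of the hinge line of the tray, 105 mm above the table, 100 mm from the stand's origin towards the spout; the axis runs along the stand's y.
- handle (a point): Middle of the rear handle's grip: a dark wooden round bar, 18 mm diameter, 72 mm long, along the stand's y, on a steel loop at the back of the tray; 200 mm above the table when level, 230 mm behind and 95 mm above the hinge line. It moves with the tray.
- spout (a point): Middle of the tip of the spout's floor, an open steel chute about 68 mm wide in front of the tray's opening.
- wheel_floor (a point): Centre of the wheel's floor, on the axis, on its upper face (117 mm above the table when level).
- lime: Dried lime, the only ball-shaped spice: dark brown, slightly faceted, 42 mm across, 41 mm high, 15 g. Lies in one of the four compartments that are not at the spout at the start. Origin at the middle of its underside as it first stands, 20 mm from its centre.
- lime_center (a point): Centre of the dried lime.
- cinnamon: Bundle of three cinnamon sticks tied with paper, 46 x 26 x 25 mm, in another compartment. Origin at its underside.
- ginger: Knobbly branched root of ginger, light brown, about 48 x 45 x 18 mm, in another compartment. Origin at its underside.
- tamarind: Bent brown tamarind pod, about 50 x 27 x 15 mm, in another compartment. Origin at its underside.
- cup: Wide white ceramic cup with a side handle, 108 mm across the rim, 66 mm high, standing on the table under the spout. Origin at the centre of its underside.
- funnel: Orange silicone funnel standing mouth down, 110 mm across, 95 mm high, beside the carousel. Origin under its centre.
- pan_lid: Steel saucepan lid, 198 mm across, 58 mm high with its black knob. Origin under its centre.
- jar: Amber glass jar with a steel cap, 80 mm across, 120 mm high, beside the carousel. Origin under its centre.
- mill: Dark wooden pepper mill, 58 mm across, 162 mm high. Origin under its centre.
- bowl: Blue ceramic bowl, 130 mm across, 50 mm high. Origin under its centre.
- ladle: Wooden spoon lying on the table, 200 mm long. Origin under its middle.

How it is judged:
By the outcome, as a careful person would: the job done as asked, in the order asked, and still so for the second after the job is handed in, with the robot touching nothing.
It also fails if it takes over 64 s, if anything falls off the work surface, if the arm or the gripper's body presses on something with over 40 N, if the wrist force passes 120 N, or if a joint passes its speed limit or range.

ROBOT

A 6-joint arm with a two-finger parallel gripper is mounted at the origin on the work surface. World frame = base frame: x ahead of the robot, y to its left, z up, the work surface at z = 0. Lengths are in m, angles in rad, forces in N, time in s.
With the tool pointing down it reaches from about 0.425 to 0.95 m from the base axis. Payload 3.5 kg.
Tool frame: the origin (TCP) lies on the centre line of the jaws, within the pads' length; the fingertips stand 17 mm ahead of it and the grasp point (between the pads) lies 2 mm behind it; z points along the fingers, y is the line along which they close (so a half turn about z gives the same grasp; the last joint's range is limited). The gripper opens to 85 mm and grips with 20 to 120 N. Pads are 22 mm wide; open, the fingers measure 114 mm over their backs; the gripper's body (76 mm by 85 mm) begins 54 mm behind the grasp point. The pads swing forward as they close: fully open they stand 13 mm farther back than shut.
Start: joints at [1.167, 0.286, 1.577, -0, 1.279, -0.15], TCP at [0.169, 0.653, 0.248] pointing down, gripper open.
Joint ranges: [-2.77, 2.77], [-0.9, 2.22], [0.21, 2.48], [-1.53, 4.67], [0.24, 2.81], [-2.84, 2.84]. Speed limits (rad/s): [2.79, 2.79, 3.14, 3.14, 3.14, 3.14].

INTERFACE

Orientations are given as a unit quaternion [x, y, z, w].
In Python, from plant import ctrl gives the robot as it stands. The module is installed in compiled form; this text tells all that it offers.
- The arm moves only by the tool drive_tool, never from a script. Its argument "moves" is a list of rows, each a list of 3 entries, a list of its own where there are three numbers: the turn, a rotation vector about the tool's x, y, z in rad, then the shift along the tool's x, y, z in m, then the finger opening in m, from 0 to 0.0854. A call has 1 to 5 rows; each row shifts and turns the commanded pose from where the row before left it, along the tool's axes as they then stand; what a row does not reach is not made up. A row lasts 1/8 s, in which the tool goes at most 62.5 mm and 10.7 degrees, less where a joint would pass 70% of its speed; a pose out of reach is approached as far as the arm can. A call with a gripper value outside its range is refused whole. The fingers move at their own pace and stop on an object; "grip_force" is the grip in N (left out, the last holds). Time passes only in rows, so rows that do not move let the fingers close. It gives the time, the measured TCP pose, the force, the opening and the grip force at its end, in the units of the state.
- ctrl.get_state(): the state, without advancing time (a new reading comes with each control period).
- ctrl.read_camera(name): name is "scene" or "top" or "wrist"; returns a dict with "image" (400x640x3 uint8, red, green, blue), "fx", "fy", "cx", "cy" (pixels), "R" (3x3) and "t" (3): a world point X has camera coordinates R X + t. Camera axes: x right, y down, z forward; pixel columns grow to the right and rows downward; lengths in m; the calibration is good to about 2 mm. A picture is of the moment at which its call begins. There is no depth.
- ctrl.sign_off(): hands the job in; it is judged then, once.
The state is a dict: "time": time; "qpos": joint angles; "dq": joint speeds; "joint_efforts": joint torques, N m; "eef_pos": TCP position; "tcp_rot": TCP orientation; "contact_force": force on the tool from outside, world axes, zero at the start; "wrist_torque": the same for the moment, N m; "opening": opening from 0.0 (shut) to 1.0 (fully open); "finger_force": force on a finger pad.
Only numpy, scipy, OpenCV 4.12 (cv2) and the standard library are available. Lean on these libraries where they do the work, as an engineer would, in place of code of your own. Each camera call takes 0.05 s, during which the arm holds its last target. There are 200 camera calls.

## Working session

There is one attempt and no reset: what is moved stays moved. The work goes in short steps, Python scripts to look and compute and a tool call to move; the robot and the scene stay as the last step left them, time stands still between calls to the robot, and variables do not carry over. Pictures are saved under pics/ and viewed, at most 10 in all, crops included, and the job is handed in when it is done.

Besides the shell and the picture viewer there is one more tool, called by a JSON object that holds its "fn" and its "kwargs". drive_tool: Moves the arm, as the interface text tells. Its arguments: {"type":"object","properties":{"moves":{"type":"array","items":{"type":"array"}},"grip_force":{"type":"number"}},"required":["moves"]}

```bash
mkdir -p pics
cat > h.py <<'E'
import numpy as np, cv2
from plant import ctrl
from scipy.spatial.transform import Rotation as Ro
def cam(n,save=None):
    c=ctrl.read_camera(n)
    if save: cv2.imwrite('pics/'+save,c['image'][:,:,::-1])
    return c
def proj(c,X):
    p=np.atleast_2d(X)@np.array(c['R']).T+np.array(c['t'])
    return np.c_[c['fx']*p[:,0]/p[:,2]+c['cx'],c['fy']*p[:,1]/p[:,2]+c['cy']]
def onz(c,u,v,z):
    R=np.array(c['R']);o=-R.T@np.array(c['t']);d=R.T@np.array([(u-c['cx'])/c['fx'],(v-c['cy'])/c['fy'],1])
    return o+d*(z-o[2])/d[2]
E
python3 - <<'E'
from h import *
import pickle
a=cam('top','top1.png');b=cam('scene','scene1.png')
pickle.dump((a,b),open('c.pkl','wb'))
print(ctrl.get_state());print(a['R'],a['t'],a['fx'],b['t'])
E
```

```text
{'time': 0.1, 'qpos': array([ 1.16702510e+00,  2.87136578e-01,  1.57804828e+00,  3.67939701e-06,
        1.27862417e+00, -1.50014109e-01]), 'dq': array([ 0.00097943, -0.00083651, -0.00427668,  0.00157669, -0.00165339,
       -0.00086091]), 'joint_efforts': array([ 1.00438971e-03, -4.07296693e+01, -2.93699527e+01, -1.15161429e-04,
        3.46777910e-03,  1.80585198e-05]), 'eef_pos': array([0.16920705, 0.65285914, 0.24703622]), 'tcp_rot': array([ 1.26538863e-01,  9.91961032e-01, -1.06549426e-03, -3.04636943e-04]), 'contact_force': array([0.36981868, 0.40423093, 0.34855637]), 'wrist_torque': array([-0.07957134, -0.05096099,  0.0579039 ]), 'finger_force': 0.0, 'opening': 0.9975200450770922}
[[-0.01931258 -0.99979888  0.00540635]
 [-0.99744276  0.01889435 -0.06892706]
 [ 0.06881105 -0.00672368 -0.99760705]] [0.01326435 0.52131572 1.26040289] 386.11524994597875 [-0.24652333 -0.317993    1.63944505]
```

View pics/top1.png

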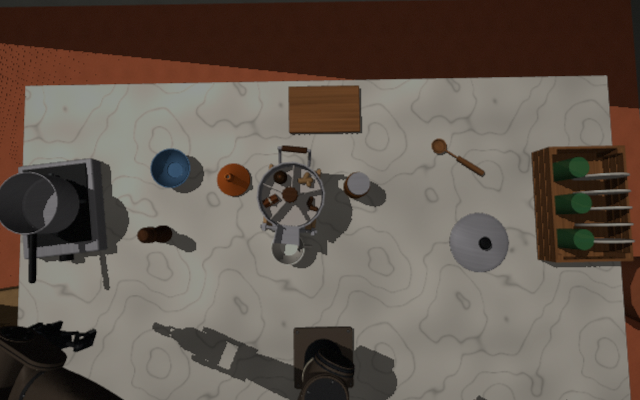

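View pics/scene1.png

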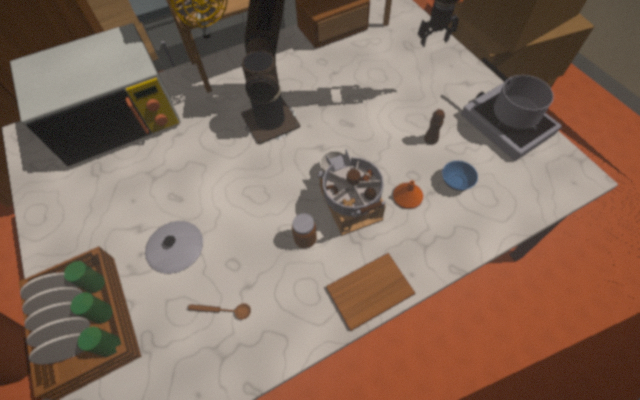

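Run:
```python
from h import *
import pickle
a,b=pickle.load(open('c.pkl','rb'))
im=a['image'][135:275,215:385,::-1]
im=cv2.resize(im,None,fx=4.2,fy=4.2,interpolation=cv2.INTER_CUBIC)
cv2.imwrite('pics/crop1.png',cv2.convertScaleAbs(im,alpha=1.5,beta=10))
for n,u,v,z in [('knob',290,194,.203),('handle',294.5,149.5,.209)]: print(n,onz(a,u,v,z))
```

```text
knob [0.51554201 0.0859765  0.203     ]
handle [0.64144549 0.07101346 0.209     ]
```

View pics/crop1.png

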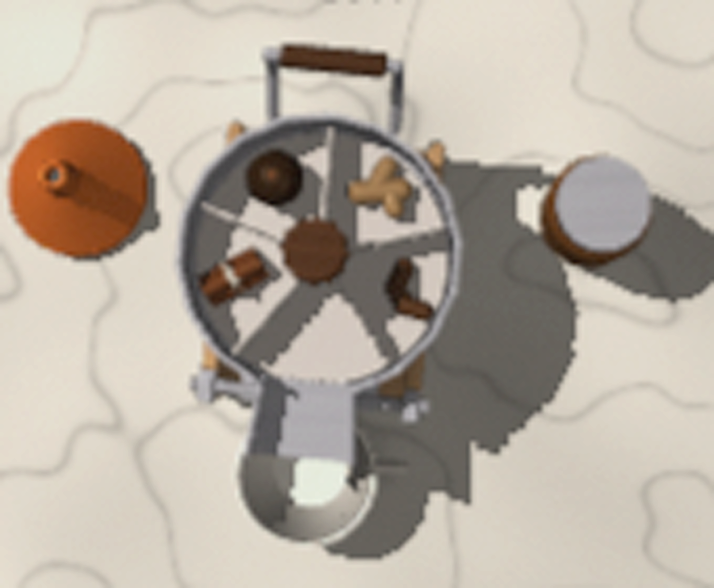

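Run:
```python
from h import *
import pickle
a,b=pickle.load(open('c.pkl','rb'))
P=lambda u,v,z: onz(a,215+u/4.2-.4,135+v/4.2-.4,z)
k=P(315,251,.203);h1=P(281,56,.205);h2=P(386,64,.205);hh=(h1+h2)/2
print(k,h1,h2); d=hh-k; print('yaw kh',np.arctan2(d[1],d[0]),np.hypot(d[0],d[1]))
e=h1-h2; print('bar',np.arctan2(e[1],e[0])-np.pi/2)
c=P(321,257,.161);print('rim',c)
g=P(205,385,.105)-P(413,408,.105);print('hinge',np.arctan2(g[1],g[0])-np.pi/2)
for q in [(330,130),(205,207),(238,350),(392,360),(445,235)]:
    w=P(*q,.153)-k;print(q,np.degrees(np.arctan2(w[1],w[0])),np.hypot(w[0],w[1]))
l=P(274,177,.137);print('lime',l,np.degrees(np.arctan2(*(l-k)[1::-1])))
print(P(305,485,.066))
print('jar',P(603,203,.12),'funnel',P(80,190,0))
```

```text
[0.51453653 0.08712242 0.203     ] [0.64739871 0.1081581  0.205     ] [0.6406145  0.03707141 0.205     ]
yaw kh -0.11158869013175418 0.13028036656588166
bar -0.09514751612086636
rim [0.5133702 0.0858849 0.161    ]
hinge -0.12912667752258233
(330, 130) -5.352816348960028 0.08984312968797528
(205, 207) 65.74448111567752 0.08840649511978828
(238, 350) 138.00509514750007 0.08731969399738107
(392, 360) -146.2332344298354 0.08899254116511801
(445, 235) -81.44207360622453 0.08936654161884677
lime [0.5731739  0.12029748 0.137     ] 29.499728385535867
[0.3486824  0.10656634 0.066     ]
jar [ 0.55174375 -0.11698413  0.12      ] funnel [0.58215144 0.28850266 0.        ]
```

{"fn": "drive_tool", "kwargs": {"moves": [[[0, 0, 0], [-0.0433, -0.0419, 0], 0.085], [[0, 0, 0], [-0.0433, -0.0419, 0], 0.085], [[0, 0, 0], [-0.0433, -0.0419, 0], 0.085], [[0, 0, 0], [-0.0433, -0.0419, 0], 0.085], [[0, 0, 0], [-0.0433, -0.0419, 0], 0.085]]}}

```text
time: 0.72
eef_pos: [0.3268, 0.3944, 0.2479]
tcp_rot: [0.126, 0.992, -0.0, -0.0]
contact_force: [-0.5, 0.4, -0.0]
opening: 0.99
finger_force: 0.0
```

{"fn": "drive_tool", "kwargs": {"moves": [[[0, 0, 0], [-0.0433, -0.0419, 0], 0.085], [[0, 0, 0], [-0.0433, -0.0419, 0], 0.085], [[0, 0, 0], [-0.0433, -0.0419, 0], 0.085], [[0, 0, 0], [-0.0433, -0.0419, 0], 0.085], [[0, 0, 0], [-0.0433, -0.0419, 0], 0.085]]}}

```text
time: 1.35
eef_pos: [0.4838, 0.1372, 0.2481]
tcp_rot: [0.127, 0.992, 0.0, -0.0]
contact_force: [0.2, 0.6, -0.5]
opening: 0.997
finger_force: 0.0
```

{"fn": "drive_tool", "kwargs": {"moves": [[[0, 0, 0], [-0.0433, -0.0419, 0], 0.085], [[0, 0, 0.185], [0, 0, 0], 0.085], [[0, 0, 0.185], [0, 0, 0], 0.085], [[0, 0, 0.185], [0, 0, 0], 0.085], [[0, 0, 0.185], [0, 0, 0], 0.085]]}}

```text
time: 1.98
eef_pos: [0.5144, 0.0875, 0.2477]
tcp_rot: [0.479, 0.878, -0.0, -0.001]
contact_force: [-0.1, 0.1, 0.2]
opening: 0.997
finger_force: 0.0
```

{"fn": "drive_tool", "kwargs": {"moves": [[[0, 0, 0.185], [0, 0, 0], 0.085], [[0, 0, 0.185], [0, 0, 0], 0.085], [[0, 0, 0.185], [0, 0, 0], 0.085], [[0, 0, 0.185], [0, 0, 0], 0.085], [[0, 0, 0.185], [0, 0, 0], 0.085]]}}

```text
time: 2.6
eef_pos: [0.5144, 0.0876, 0.2477]
tcp_rot: [0.821, 0.572, -0.0, -0.0]
contact_force: [-0.3, 0.1, -0.6]
opening: 0.992
finger_force: 0.0
```

{"fn": "drive_tool", "kwargs": {"moves": [[[0, 0, 0.185], [0, 0, 0], 0.085], [[0, 0, 0.185], [0, 0, 0], 0.085], [[0, 0, 0.185], [0, 0, 0], 0.085], [[0, 0, 0.185], [0, 0, 0], 0.085], [[0, 0, 0], [0, 0, 0], 0.085]]}}

```text
time: 3.22
eef_pos: [0.5145, 0.0876, 0.2478]
tcp_rot: [0.971, 0.24, -0.0, -0.0]
contact_force: [0.3, -0.7, 0.4]
opening: 0.995
finger_force: 0.0
```

Run:
```python
from h import *
c=cam('wrist','w1.png');s=ctrl.get_state()
print(s['eef_pos'],s['qpos'],Ro.from_quat(s['tcp_rot']).as_matrix(),s['contact_force'])
print(proj(c,[[.514,.087,.203],[.6433,.0724,.2]]))
```

```text
[0.51451438 0.08766132 0.24792132] [-2.57870302e-02 -5.34093547e-02  1.94943177e+00 -6.79664113e-06
  1.24632089e+00  1.05903583e+00] [[ 8.84219432e-01  4.67071121e-01 -7.50567998e-04]
 [ 4.67071261e-01 -8.84219677e-01  1.29150890e-05]
 [-6.57634727e-04 -3.61988514e-04 -9.99999718e-01]] [ 0.30451565 -0.39464896  0.42507191]
[[316.54448024 230.8606124 ]
 [446.05147337  51.53483074]]
```

View pics/w1.png

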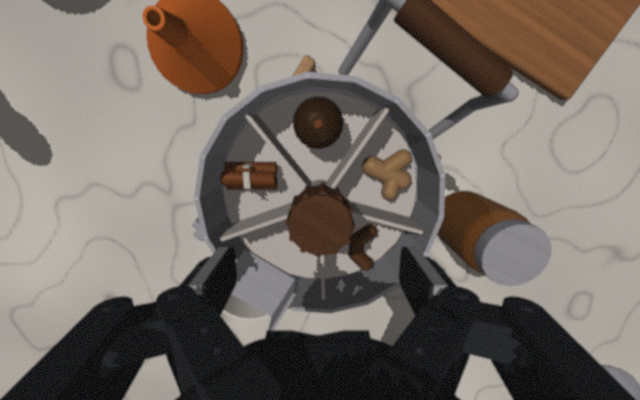

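Run:
```python
from h import *
c=cam('wrist')
im=c['image'][150:290,230:420,::-1]
cv2.imwrite('pics/w1c.png',cv2.resize(cv2.convertScaleAbs(im,alpha=1.6,beta=10),None,fx=4,fy=4,interpolation=cv2.INTER_CUBIC))
R=np.array(c['R']);print(-R.T@c['t'],R[2])
print(onz(c,320,223,.203),onz(c,455,47,.209))
```

```text
[0.57699603 0.11952613 0.3742327 ] [-0.24873832 -0.13095328 -0.95967728]
[0.52001259 0.08756368 0.203     ] [0.64400701 0.07198257 0.209     ]
```

View pics/w1c.png

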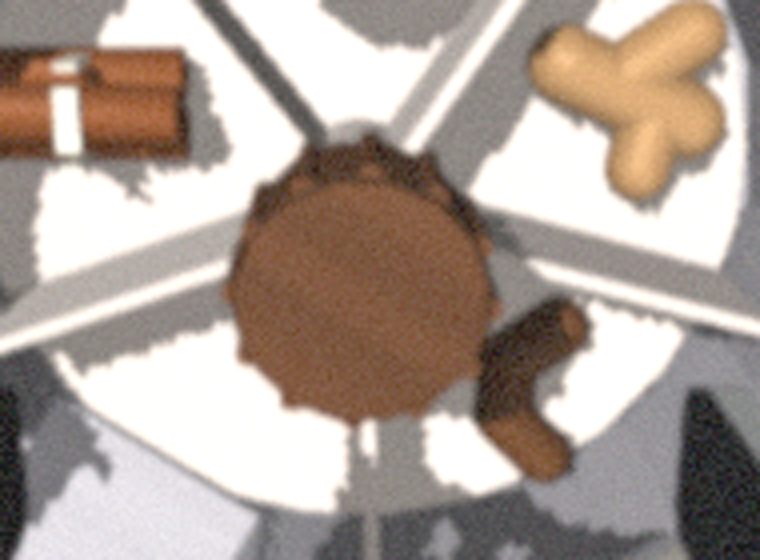

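{"fn": "drive_tool", "kwargs": {"moves": [[[0, 0, 0], [0.0015, 0, 0.02], 0.085], [[0, 0, 0], [0, 0, 0.02], 0.085], [[0, 0, 0], [0, 0, 0.018], 0.085], [[0, 0, 0], [0, 0, 0], 0.06], [[0, 0, 0], [0, 0, 0], 0.052]], "grip_force": 25}}

```text
time: 3.95
eef_pos: [0.5165, 0.0883, 0.1909]
tcp_rot: [0.971, 0.239, 0.0, 0.0]
contact_force: [1.9, -0.4, -0.4]
opening: 0.613
finger_force: 0.0
```

{"fn": "drive_tool", "kwargs": {"moves": [[[0, 0, 0], [0, 0, 0], 0.035], [[0, 0, 0], [0, 0, 0], 0.035], [[0, 0, 0], [0, 0, 0], 0.035], [[0, 0, 0], [0, 0, 0], 0.035]], "grip_force": 25}}

```text
time: 4.45
eef_pos: [0.5173, 0.0872, 0.1918]
tcp_rot: [0.971, 0.239, 0.001, 0.002]
contact_force: [2.6, -5.4, 1.9]
opening: 0.507
finger_force: 28.0
```

{"fn": "drive_tool", "kwargs": {"moves": [[[0, 0, -0.1], [0, 0.001, 0], 0.035], [[0, 0, -0.16], [0, 0, 0], 0.035], [[0, 0, -0.16], [0, 0, 0], 0.035], [[0, 0, -0.16], [0, 0, 0], 0.035], [[0, 0, -0.16], [0, 0, 0], 0.035]]}}

```text
time: 5.08
eef_pos: [0.518, 0.0866, 0.1918]
tcp_rot: [0.817, 0.576, 0.001, 0.002]
contact_force: [4.0, -4.0, 1.0]
opening: 0.504
finger_force: 28.0
```

{"fn": "drive_tool", "kwargs": {"moves": [[[0, 0, -0.16], [0, 0, 0], 0.035], [[0, 0, -0.16], [0, 0, 0], 0.035], [[0, 0, -0.16], [0, 0, 0], 0.035], [[0, 0, -0.16], [0, 0, 0], 0.035], [[0, 0, -0.16], [0, 0, 0], 0.035]]}}

```text
time: 5.7
eef_pos: [0.519, 0.0867, 0.1919]
tcp_rot: [0.529, 0.849, 0.001, 0.003]
contact_force: [7.1, -3.9, -1.6]
opening: 0.506
finger_force: 27.8
```

{"fn": "drive_tool", "kwargs": {"moves": [[[0, 0, -0.16], [0, 0, 0], 0.035], [[0, 0, -0.16], [0, 0, 0], 0.035], [[0, 0, -0.16], [0, 0, 0], 0.035], [[0, 0, -0.16], [0, 0, 0], 0.035], [[0, 0, -0.16], [0, 0, 0], 0.035]]}}

```text
time: 6.32
eef_pos: [0.5195, 0.0874, 0.192]
tcp_rot: [0.157, 0.988, 0.001, 0.005]
contact_force: [7.6, 0.6, -1.7]
opening: 0.51
finger_force: 27.6
```

{"fn": "drive_tool", "kwargs": {"moves": [[[0, 0, -0.1], [0, 0, 0], 0.035], [[0, 0, -0.064], [0, 0, 0], 0.035], [[0, 0, 0], [0, 0, 0], 0.035]]}}

```text
time: 6.7
eef_pos: [0.5196, 0.0876, 0.192]
tcp_rot: [0.077, 0.997, 0.001, 0.005]
contact_force: [7.5, 0.2, -1.5]
opening: 0.506
finger_force: 27.6
```

Run:
```python
from h import *
c=cam('top')
im=c['image'][135:275,215:385,::-1]
cv2.imwrite('pics/crop2.png',cv2.convertScaleAbs(cv2.resize(im,None,fx=4.2,fy=4.2,interpolation=cv2.INTER_CUBIC),alpha=1.5,beta=10))
c=cam('wrist','w2.png')
m=Ro.from_quat(ctrl.get_state()['tcp_rot']).as_matrix();print(np.arctan2(m[1,1],m[0,1])+1.085)
```

```text
2.500648809193275
```

View pics/w2.png

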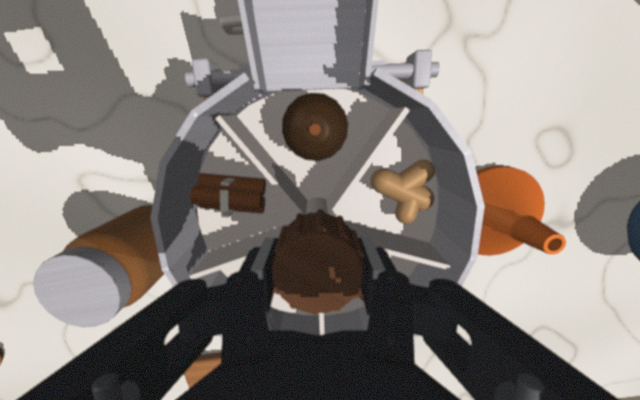

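{"fn": "drive_tool", "kwargs": {"moves": [[[0, 0, 0], [0, 0, 0], 0.055], [[0, 0, 0], [0, 0, 0], 0.075], [[0, 0, 0], [0, 0, 0], 0.075], [[0, 0, 0], [0, 0, -0.03], 0.075], [[0, 0, 0], [0, 0, -0.04], 0.075]]}}

```text
time: 7.42
eef_pos: [0.5155, 0.0876, 0.2596]
tcp_rot: [0.077, 0.997, 0.0, -0.002]
contact_force: [0.4, -0.6, 0.1]
opening: 0.879
finger_force: 0.0
```

{"fn": "drive_tool", "kwargs": {"moves": [[[0, 0, 0.185], [0, 0, 0], 0.07], [[0, 0, 0.185], [0, 0, 0], 0.07], [[0, 0, 0.185], [0, 0, 0], 0.07], [[0, 0, 0.185], [0, 0, 0], 0.07], [[0, 0, 0.185], [0, 0, 0], 0.07]]}}

```text
time: 8.05
eef_pos: [0.5163, 0.0876, 0.2602]
tcp_rot: [0.517, 0.856, -0.0, -0.0]
contact_force: [-0.6, -0.6, 1.0]
opening: 0.822
finger_force: 0.0
```

{"fn": "drive_tool", "kwargs": {"moves": [[[0, 0, 0.185], [0, 0, 0], 0.06], [[0, 0, 0.185], [0, 0, 0], 0.06], [[0, 0, 0.185], [0, 0, 0], 0.06], [[0, 0, 0.048], [0, 0.03, 0], 0.06], [[0, 0, 0], [0, 0.04, 0], 0.06]]}}

```text
time: 8.68
eef_pos: [0.5865, 0.0814, 0.2605]
tcp_rot: [0.745, 0.667, 0.0, -0.0]
contact_force: [-0.2, -0.8, 0.8]
opening: 0.702
finger_force: 0.0
```

Run:
```python
from h import *
c=cam('wrist','w3.png');s=ctrl.get_state()
m=Ro.from_quat(s['tcp_rot']).as_matrix();print(s['eef_pos'],s['qpos'],np.arctan2(m[1,1],m[0,1]),m)
print(proj(c,[[.518,.087,.203],[.6465,.0725,.209]]))
```

```text
[0.59054224 0.08015283 0.25998811] [-3.51725112e-02  1.03203048e-01  1.76720680e+00 -1.36110640e-04
  1.26771663e+00  7.78053367e-02] -0.11293769160392042 [[ 1.12697277e-01  9.93623347e-01  3.45945406e-03]
 [ 9.93629360e-01 -1.12697083e-01 -2.51715251e-04]
 [ 1.39760229e-04  3.46578274e-03 -9.99993984e-01]]
[[220.93827438 225.46297274]
 [406.23123345 228.72581349]]
```

View pics/w3.png

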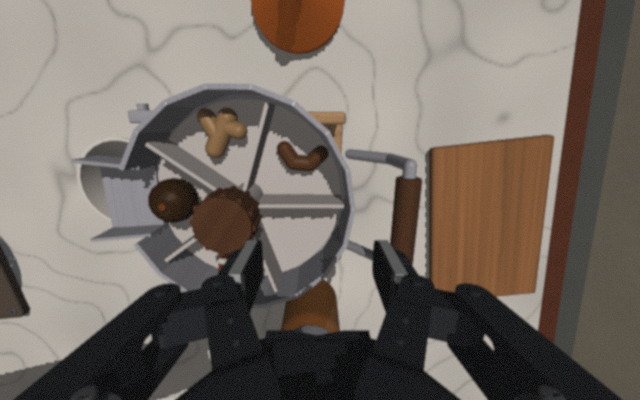

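{"fn": "drive_tool", "kwargs": {"moves": [[[0, 0, 0], [-0.0015, 0.0555, 0], 0.05], [[0.15, 0, 0], [0, 0, 0], 0.05], [[0.15, 0, 0], [0, 0, 0], 0.05], [[0, 0, 0], [0, 0, 0], 0.05]]}}

```text
time: 9.22
eef_pos: [0.6419, 0.073, 0.2582]
tcp_rot: [0.737, 0.659, -0.1, -0.112]
contact_force: [0.1, 0.7, 0.3]
opening: 0.583
finger_force: 0.0
```

{"fn": "drive_tool", "kwargs": {"moves": [[[0, 0, 0], [0, 0.006, 0.0197], 0.05], [[0, 0, 0], [0, 0.006, 0.0197], 0.05], [[0, 0, 0], [0, 0.0063, 0.0198], 0.05], [[0, 0, 0], [0, 0, 0], 0.05]]}}

```text
time: 9.72
eef_pos: [0.6393, 0.0736, 0.195]
tcp_rot: [0.737, 0.659, -0.102, -0.113]
contact_force: [0.1, -0.7, -0.1]
opening: 0.58
finger_force: 0.0
```

Run:
```python
from h import *
c=cam('wrist','w4.png');s=ctrl.get_state()
print(s['eef_pos'],s['qpos'],Ro.from_quat(s['tcp_rot']).as_matrix(),s['contact_force'],s['opening'])
```

```text
[0.64026515 0.07348933 0.19680568] [-0.04964426  0.41595514  1.52628856  0.01843172  1.5016742   0.05822442] [[ 1.11681469e-01  9.48511578e-01 -2.96400129e-01]
 [ 9.93744040e-01 -1.06652654e-01  3.31360062e-02]
 [-1.81974895e-04 -2.98246540e-01 -9.54488852e-01]] [-0.73284999 -0.67324463  0.33431234] 0.5892436704102936
```

View pics/w4.png

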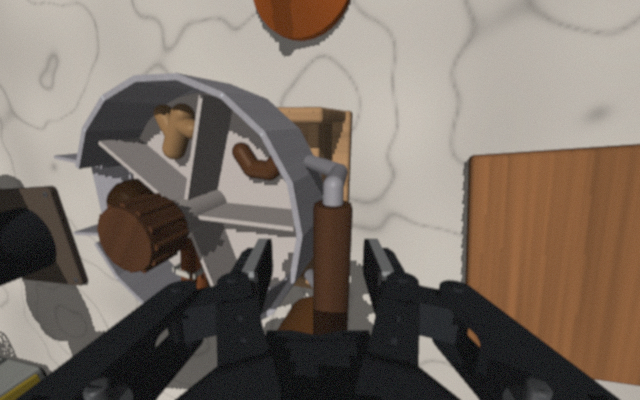

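{"fn": "drive_tool", "kwargs": {"moves": [[[0, 0, 0], [0, 0.0055, -0.002], 0.05], [[0, 0, 0], [0, 0, 0], 0.03], [[0, 0, 0], [0, 0, 0], 0.01], [[0, 0, 0], [0, 0, 0], 0.01], [[0, 0, 0], [0, 0, 0], 0.01]], "grip_force": 30}}

```text
time: 10.4
eef_pos: [0.6475, 0.0727, 0.1996]
tcp_rot: [0.737, 0.659, -0.099, -0.111]
contact_force: [0.9, -0.4, 3.7]
opening: 0.195
finger_force: 29.6
```

{"fn": "drive_tool", "kwargs": {"moves": [[[-0.0316, 0, 0], [0, -0.005, -0.0061], 0.01], [[-0.0316, 0, 0], [0, -0.005, -0.0061], 0.01], [[-0.0316, 0, 0], [0, -0.005, -0.0061], 0.01], [[-0.0316, 0, 0], [0, -0.005, -0.0061], 0.01], [[-0.0316, 0, 0], [0, -0.005, -0.0061], 0.01]]}}

```text
time: 11.02
eef_pos: [0.6298, 0.0748, 0.2346]
tcp_rot: [0.744, 0.665, -0.046, -0.052]
contact_force: [5.8, 0.6, -1.2]
opening: 0.194
finger_force: 29.6
```

{"fn": "drive_tool", "kwargs": {"moves": [[[-0.0316, 0, 0], [0, -0.005, -0.0061], 0.01], [[-0.0316, 0, 0], [0, -0.005, -0.0061], 0.01], [[-0.0316, 0, 0], [0, -0.005, -0.0061], 0.01], [[-0.0316, 0, 0], [0, -0.005, -0.0061], 0.01], [[-0.0316, 0, 0], [0, -0.005, -0.0061], 0.01]]}}

```text
time: 11.65
eef_pos: [0.6069, 0.0775, 0.2665]
tcp_rot: [0.746, 0.666, 0.006, 0.006]
contact_force: [2.7, 2.8, -1.8]
opening: 0.195
finger_force: 29.4
```

{"fn": "drive_tool", "kwargs": {"moves": [[[-0.0316, 0, 0], [0, -0.005, -0.0061], 0.01], [[-0.0316, 0, 0], [0, -0.005, -0.0061], 0.01], [[-0.0316, 0, 0], [0, -0.005, -0.0061], 0.01], [[-0.0316, 0, 0], [0, -0.005, -0.0061], 0.01], [[-0.0316, 0, 0], [0, -0.005, -0.0061], 0.01]]}}

```text
time: 12.28
eef_pos: [0.5793, 0.0807, 0.2943]
tcp_rot: [0.743, 0.664, 0.058, 0.064]
contact_force: [0.7, 4.9, -5.7]
opening: 0.197
finger_force: 29.3
```

{"fn": "drive_tool", "kwargs": {"moves": [[[-0.0316, 0, 0], [0, -0.005, -0.0061], 0.01], [[-0.0316, 0, 0], [0, -0.005, -0.0061], 0.01], [[-0.0316, 0, 0], [0, -0.005, -0.0061], 0.01], [[-0.0316, 0, 0], [0, -0.005, -0.0061], 0.01], [[-0.0316, 0, 0], [0, -0.005, -0.0061], 0.01]]}}

```text
time: 12.9
eef_pos: [0.5477, 0.0844, 0.3173]
tcp_rot: [0.735, 0.657, 0.11, 0.122]
contact_force: [0.2, 6.3, -7.2]
opening: 0.195
finger_force: 29.3
```

Run:
```python
from h import *
s=ctrl.get_state()
print(s['eef_pos'],s['qpos'],s['contact_force'],np.linalg.norm(s['wrist_torque']))
```

```text
[0.54768552 0.08443624 0.31733374] [-0.01767644 -0.19257728  1.9706635  -0.03402385  1.0353738   0.10680593] [ 0.19846783  6.30859612 -7.16835757] 1.1155485537523089
```

{"fn": "drive_tool", "kwargs": {"moves": [[[-0.0316, 0, 0], [0, -0.005, -0.0061], 0.01], [[-0.0316, 0, 0], [0, -0.005, -0.0061], 0.01], [[-0.0316, 0, 0], [0, -0.005, -0.0061], 0.01], [[-0.0316, 0, 0], [0, -0.005, -0.0061], 0.01], [[-0.0316, 0, 0], [0, -0.005, -0.0061], 0.01]]}}

```text
time: 13.52
eef_pos: [0.5128, 0.0886, 0.3351]
tcp_rot: [0.724, 0.647, 0.161, 0.179]
contact_force: [-0.2, 8.8, -7.7]
opening: 0.2
finger_force: 29.3
```

{"fn": "drive_tool", "kwargs": {"moves": [[[0, 0, 0], [0, 0, 0], 0.01], [[0, 0, 0], [0, 0, 0], 0.01], [[0, 0, 0], [0, 0, 0], 0.01], [[0, 0, 0], [0, 0, 0], 0.01], [[0, 0, 0], [0, 0, 0], 0.01]]}}

```text
time: 14.15
eef_pos: [0.513, 0.0885, 0.335]
tcp_rot: [0.724, 0.647, 0.161, 0.178]
contact_force: [0.6, 7.6, -6.6]
opening: 0.199
finger_force: 29.7
```

Run:
```python
from h import *
def crop(n,a,b,c_,d):
    return cv2.resize(cam(n)['image'][a:b,c_:d,::-1],(400,400),interpolation=cv2.INTER_CUBIC)
w=crop('top',160,280,230,350);x=crop('scene',110,230,290,410)
cv2.imwrite('pics/tip.png',cv2.convertScaleAbs(np.hstack([w,x]),alpha=1.5,beta=10))
```

```text
(no output)
```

View pics/tip.png

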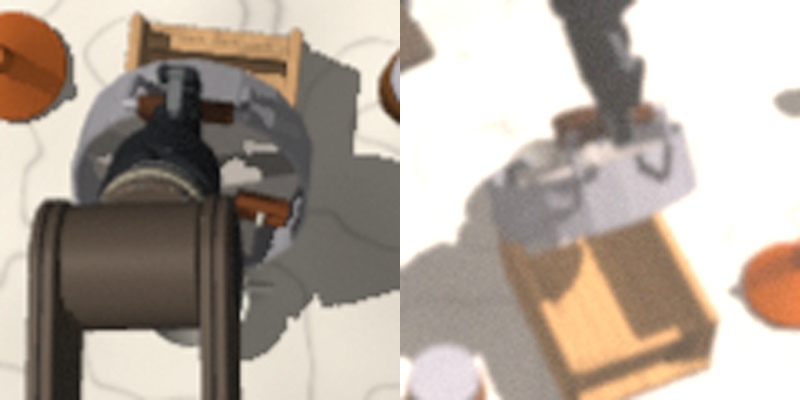

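{"fn": "drive_tool", "kwargs": {"moves": [[[0.0316, 0, 0], [0, 0.005, 0.0061], 0.01], [[0.0316, 0, 0], [0, 0.005, 0.0061], 0.01], [[0.0316, 0, 0], [0, 0.005, 0.0061], 0.01], [[0.0316, 0, 0], [0, 0.005, 0.0061], 0.01], [[0.0316, 0, 0], [0, 0.005, 0.0061], 0.01]]}}

```text
time: 14.88
eef_pos: [0.548, 0.0844, 0.3172]
tcp_rot: [0.736, 0.658, 0.108, 0.12]
contact_force: [-0.6, 6.6, -8.2]
opening: 0.197
finger_force: 29.8
```

{"fn": "drive_tool", "kwargs": {"moves": [[[0.0316, 0, 0], [0, 0.005, 0.0061], 0.01], [[0.0316, 0, 0], [0, 0.005, 0.0061], 0.01], [[0.0316, 0, 0], [0, 0.005, 0.0061], 0.01], [[0.0316, 0, 0], [0, 0.005, 0.0061], 0.01], [[0.0316, 0, 0], [0, 0.005, 0.0061], 0.01]]}}

```text
time: 15.5
eef_pos: [0.5796, 0.0807, 0.2941]
tcp_rot: [0.743, 0.664, 0.055, 0.062]
contact_force: [-2.2, 5.3, -6.6]
opening: 0.197
finger_force: 29.7
```

{"fn": "drive_tool", "kwargs": {"moves": [[[0.0316, 0, 0], [0, 0.005, 0.0061], 0.01], [[0.0316, 0, 0], [0, 0.005, 0.0061], 0.01], [[0.0316, 0, 0], [0, 0.005, 0.0061], 0.01], [[0.0316, 0, 0], [0, 0.005, 0.0061], 0.01], [[0.0316, 0, 0], [0, 0.005, 0.0061], 0.01]]}}

```text
time: 16.12
eef_pos: [0.6072, 0.0774, 0.2663]
tcp_rot: [0.745, 0.667, 0.002, 0.003]
contact_force: [-3.6, 4.3, -8.5]
opening: 0.198
finger_force: 29.6
```

{"fn": "drive_tool", "kwargs": {"moves": [[[0.0316, 0, 0], [0, 0.005, 0.0061], 0.01], [[0.0316, 0, 0], [0, 0.005, 0.0061], 0.01], [[0.0316, 0, 0], [0, 0.005, 0.0061], 0.01], [[0.0316, 0, 0], [0, 0.005, 0.0061], 0.01], [[0.02, 0, 0], [0, 0.0032, 0.0039], 0.01]]}}

```text
time: 16.75
eef_pos: [0.6287, 0.0749, 0.2368]
tcp_rot: [0.744, 0.665, -0.047, -0.052]
contact_force: [-5.4, 3.7, -8.1]
opening: 0.199
finger_force: 29.6
```

{"fn": "drive_tool", "kwargs": {"moves": [[[0.02, 0, 0], [0, 0.0032, 0.0039], 0.01], [[0.02, 0, 0], [0, 0.0032, 0.0039], 0.01], [[0.02, 0, 0], [0, 0.0032, 0.0039], 0.01], [[0.02, 0, 0], [0, 0.0032, 0.0039], 0.01], [[0.02, 0, 0], [0, 0.0032, 0.0039], 0.01]]}}

```text
time: 17.38
eef_pos: [0.6406, 0.0735, 0.2151]
tcp_rot: [0.74, 0.662, -0.081, -0.089]
contact_force: [-6.4, 3.4, -7.4]
opening: 0.193
finger_force: 29.6
```

{"fn": "drive_tool", "kwargs": {"moves": [[[0.015, 0, 0], [0, 0.0024, 0.0029], 0.01], [[0.012, 0, 0], [0, 0.0019, 0.0023], 0.01], [[0.01, 0, 0], [0, 0.0016, 0.0019], 0.01], [[0.006, 0, 0], [0, 0.001, 0.0012], 0.01], [[0, 0, 0], [0, 0, 0], 0.01]]}}

```text
time: 18.0
eef_pos: [0.6452, 0.0729, 0.2053]
tcp_rot: [0.738, 0.66, -0.095, -0.105]
contact_force: [-7.1, 3.5, -8.9]
opening: 0.196
finger_force: 29.5
```

{"fn": "drive_tool", "kwargs": {"moves": [[[0.007, 0, 0], [0, 0.0011, 0.0013], 0.01], [[0.007, 0, 0], [0, 0.0011, 0.0013], 0.01], [[0.007, 0, 0], [0, 0.0011, 0.0013], 0.01], [[0.006, 0, 0], [0, 0.001, 0.0012], 0.01], [[0, 0, 0], [0, 0, 0], 0.01]]}}

```text
time: 18.62
eef_pos: [0.6476, 0.0726, 0.1997]
tcp_rot: [0.736, 0.659, -0.104, -0.115]
contact_force: [-8.5, 3.5, -7.8]
opening: 0.197
finger_force: 29.6
```

{"fn": "drive_tool", "kwargs": {"moves": [[[0, 0, 0], [-0.0005, -0.001, 0.0008], 0.01], [[0, 0, 0], [-0.0005, -0.001, 0.0008], 0.01], [[0, 0, 0], [0, 0, 0], 0.01]]}}

```text
time: 19.0
eef_pos: [0.6473, 0.0726, 0.2002]
tcp_rot: [0.737, 0.659, -0.1, -0.113]
contact_force: [-2.9, 5.6, -5.3]
opening: 0.199
finger_force: 29.9
```

{"fn": "drive_tool", "kwargs": {"moves": [[[0, 0, 0], [-0.0005, 0, 0.0007], 0.01], [[0, 0, 0], [-0.0005, 0, 0.0007], 0.01], [[0, 0, 0], [0, 0, 0.0007], 0.01], [[0, 0, 0], [0, 0, 0], 0.01]]}}

```text
time: 19.5
eef_pos: [0.6475, 0.0725, 0.1997]
tcp_rot: [0.737, 0.659, -0.099, -0.113]
contact_force: [-1.4, 6.5, -3.0]
opening: 0.195
finger_force: 30.2
```

{"fn": "drive_tool", "kwargs": {"moves": [[[0, 0, 0], [0.0, 0.0003, 0.001], 0.01], [[0, 0, 0], [0, 0.0003, 0.001], 0.01], [[0, 0, 0], [0, 0.0003, 0.001], 0.01], [[0, 0, 0], [0, 0, 0], 0.01]]}}

```text
time: 20.0
eef_pos: [0.6476, 0.0726, 0.1996]
tcp_rot: [0.737, 0.659, -0.099, -0.113]
contact_force: [-5.2, 7.7, 4.6]
opening: 0.196
finger_force: 30.8
```

{"fn": "drive_tool", "kwargs": {"moves": [[[0, 0, 0], [0, 0, 0], 0.02], [[0, 0, 0], [0, 0, 0], 0.03], [[0, 0, 0], [0, 0, 0], 0.05], [[0, 0, 0], [0, 0, 0], 0.05], [[0, 0, 0], [0, 0, -0.02], 0.05]]}}

```text
time: 20.62
eef_pos: [0.653, 0.0697, 0.2139]
tcp_rot: [0.737, 0.659, -0.101, -0.113]
contact_force: [-0.1, -0.6, -0.1]
opening: 0.589
finger_force: 0.0
```

{"fn": "drive_tool", "kwargs": {"moves": [[[0, 0, 0], [0, 0, -0.05], 0.05], [[0, 0, 0], [0, 0, -0.06], 0.05], [[0, 0, 0], [-0.055, 0, -0.02], 0.05], [[0, 0, 0], [-0.06, 0, 0], 0.05], [[0, 0, 0], [-0.06, 0, 0], 0.05]]}}

```text
time: 21.25
eef_pos: [0.673, -0.11, 0.3421]
tcp_rot: [0.737, 0.659, -0.099, -0.11]
contact_force: [1.3, -1.4, -0.0]
opening: 0.581
finger_force: 0.0
```

{"fn": "drive_tool", "kwargs": {"moves": [[[0, 0, 0], [-0.06, 0, 0], 0.05], [[0, 0, 0], [-0.06, 0, 0], 0.05], [[0, 0, 0], [-0.06, 0, 0], 0.05], [[0, 0, 0], [0, 0, 0], 0.05]]}}

```text
time: 21.75
eef_pos: [0.6514, -0.2923, 0.3405]
tcp_rot: [0.739, 0.656, -0.1, -0.111]
contact_force: [0.6, -0.2, -0.9]
opening: 0.582
finger_force: 0.0
```

Run:
```python
from h import *
c=cam('top');im=c['image'][135:275,215:385,::-1]
im=cv2.resize(im,None,fx=4.2,fy=4.2,interpolation=cv2.INTER_CUBIC)
cv2.imwrite('pics/end.png',cv2.convertScaleAbs(im,alpha=1.5,beta=10))
s=ctrl.get_state();print(s['eef_pos'],s['contact_force'],s['time'])
```

```text
[ 0.65207978 -0.28970763  0.34058914] [ 0.38818121  0.01488193 -0.42987517] 21.8
```

View pics/end.png

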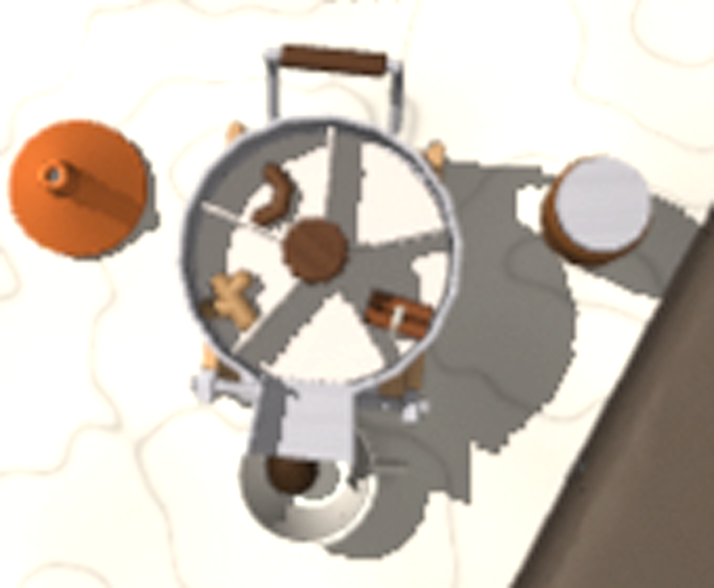

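The last picture shows the lime in the cup at crop (292,473). The other three spices are still in their compartments, and the carousel is level with its handle at (333,60), as at the start. The cup, funnel and jar have not moved.

```bash
python3 -c "
from plant import ctrl
print(ctrl.sign_off())"
```

```text
the job is handed in; nothing more can be done
None
```

The lime is in the white cup, the carousel is back level on its stand with the other three spices still in it, and the job was handed in at about 22 s.

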